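Lay out a liquid line in flow order

TASK

Set out the liquid line in its open pipe clamps in flow order, ready for the tubes to be joined: the filter drier in the clamps next to the liquid receiver, the solenoid valve in the clamps next to the expansion valve, and the sight glass between them, each upright, centred and fully down in its pair of clamps. Slip the solenoid coil fully home on top of the valve's stem. Look which end the receiver stands at, for it changes.

Things in the scene. Friction and masses are not known exactly. Their poses are not given: they have to be found in the camera images.
- drier_mid (a point): Filter drier: a grey round canister 44 mm across, 76 mm long, lying on a flat foot, steel strap round its middle; 48 mm high. Foot 30 x 40 mm; 12 mm tube ends either side, 132 mm overall. Grip across the body, fingers closing along its x. Origin on the tube axis at mid-length, 26 mm above the foot's underside; y along the tubes, z up. Either way round is right.
- sight_mid (a point): Sight glass: a square brass body 32 mm wide (14 to 40 mm up) with a round green-tinted window in a collar on top, on a flat foot; 49 mm high. Foot 30 x 40 mm; 12 mm tube ends either side, 132 mm overall. Grip across the body, fingers closing along its x. Origin on the tube axis at mid-length, 26 mm above the foot's underside; y along the tubes, z up. Either way round is right.
- valve_mid (a point): Solenoid valve: a brass block 32 mm wide, top 40 mm up, on a flat foot, with a bare 12 mm steel stem upright on its middle (75 mm up, tapering from 68). Foot 30 x 40 mm; 12 mm tube ends either side, 132 mm overall. Grip across the body, fingers closing along its x. Origin on the tube axis at mid-length, 26 mm above the foot's underside; y along the tubes, z up. Either way round is right.
- coil_mid (a point): Solenoid coil: a black plastic block 36 x 36 mm, 28 mm high, with an upright, steel-rimmed 18 mm through hole for the valve's stem and a plug housing (20 wide, 16 mm long) on its +y side. Grip its plain sides, fingers closing along its x. Origin at its centre, in the hole, 14 mm up. Fully home it rests on the brass block, its centre 28 mm above the valve's tube axis; any way round.
- clamps_left: Left (+y) of three alike fixed supports: a strut 41 wide, 130 long, 21 mm high, with two open U clamps 50 mm either side of its middle (8 mm thick, 18 wide inside, flaring to 34 at 68 mm up). A part sits foot flat on the strut, its tubes in both clamps, tube axis 47 mm above the table. Origin on the table under the middle; y along the line, z up.
- clamps_middle: Middle one of three alike fixed supports: a strut 41 wide, 130 long, 21 mm high, with two open U clamps 50 mm either side of its middle (8 mm thick, 18 wide inside, flaring to 34 at 68 mm up). A part sits foot flat on the strut, its tubes in both clamps, tube axis 47 mm above the table. Origin on the table under the middle; y along the line, z up. The others are 158 to 178 mm away.
- clamps_right: Right (-y) of three alike fixed supports: a strut 41 wide, 130 long, 21 mm high, with two open U clamps 50 mm either side of its middle (8 mm thick, 18 wide inside, flaring to 34 at 68 mm up). A part sits foot flat on the strut, its tubes in both clamps, tube axis 47 mm above the table. Origin on the table under the middle; y along the line, z up.
- receiver: Liquid receiver, where the line starts: an upright grey steel tank 100 mm across, 201 mm high with the brass valve on top. Fixed, at one end of the row of clamps, sometimes the left and sometimes the right. Origin at the centre of its underside.
- expansion_valve: Expansion valve, where the line ends: a brass valve with a round steel head 50 mm across and a coil of thin copper tube, on a steel post (foot 80 mm square, 170 mm high in all). Fixed, at the other end of the row of clamps. Origin at the centre of its underside.
Things that resemble listed ones, but are neither listed nor needed, are in the scene too. Leave any pink look-alike of the part that bears sight_mid alone.

How it is judged:
By the outcome, as a careful person would: the job done as asked, in the order asked, and still so for the second after the job is handed in, with the robot touching nothing.
It also fails if it takes over 102 s, if anything falls off the work surface, if the arm or the gripper's body presses on something with over 40 N, if the wrist force passes 120 N, or if a joint passes its speed limit or range.

ROBOT

A 6-joint arm with a two-finger parallel gripper is mounted at the origin on the work surface. World frame = base frame: x ahead of the robot, y to its left, z up, the work surface at z = 0. Lengths are in m, angles in rad, forces in N, time in s.
With the tool pointing down it reaches from about 0.275 to 0.875 m from the base axis. Payload 12.5 kg.
Tool frame: the origin (TCP) lies on the centre line of the jaws, within the pads' length; the fingertips stand r.finger_overhang ahead of it and the grasp point (between the pads) lies 3 mm ahead of it (r.finger_overhang is the distance from the TCP to the fingertips, in m); z points along the fingers, y is the line along which they close (so a half turn about z gives the same grasp; the last joint's range is limited). The gripper opens to 85 mm and grips with 20 to 120 N. Pads are 22 mm wide; open, the fingers measure 114 mm over their backs; the gripper's body (76 mm by 85 mm) begins 54 mm behind the grasp point. The pads swing forward as they close: fully open they stand 13 mm farther back than shut.
Start: joints at [-1.4, 0.351, 1.652, -0, 1.139, -0.085], TCP at [0.139, -0.532, 0.253] pointing down, gripper open.
Joint ranges: [-2.75, 2.75], [-0.79, 2.1], [0.01, 2.65], [-1.57, 4.71], [0.07, 3.14], [-2.87, 2.87]. Speed limits (rad/s): [2.22, 2.22, 2.79, 3.14, 3.14, 3.14].

INTERFACE

Orientations are given as a unit quaternion [x, y, z, w].
In Python, from cell import r, optics gives the robot as it stands. The module is installed in compiled form; this text tells all that it offers. Calls block until the motion is done:
- r.move_to(position, orientation): joint-space move of the TCP to a pose.
- r.move_linear(position, rot=None, vel=0.15): straight line of the TCP; rot=None keeps the orientation; vel is the mean speed in m/s.
- r.set_joints(angles): joint-space move.
- r.set_gripper(opening, squeeze=None): opening from 0.0 (shut) to 1.0 (fully open); squeeze is the grip in N (None keeps the last); returns when the fingers have stopped.
- r.sleep(seconds).
- r.inverse_kinematics(position, orientation): joint angles nearest the present ones, or None.
- optics.get_image(name): name is "scene" or "top" or "wrist"; returns a dict with "pixels" (480x640x3 uint8, red, green, blue), "depth" (480x640 float32, m along the optical axis (not along the pixel's ray), 0 where there is no reading), "fx", "fy", "cx", "cy" (pixels), "camera_from_world" (4x4, takes a point from world to camera coordinates); the wrist camera has in their place "mount" (4x4, takes a point from camera to tool coordinates, whose origin is the TCP and whose axes are the flange's). Camera axes: x right, y down, z forward; pixel columns grow to the right and rows downward; lengths in m; the calibration is good to about 2 mm. The wrist camera is an equidistant fisheye: a pixel r from the principal point sees the ray r / f radians off the axis. A picture is of the moment at which its call begins: read the wrist's pose just before it.
A pose or a line that the arm cannot do raises r.PlanningError and nothing moves.
- r.hand_in(): hands the job in; it is judged then, once.
Readings, each from a call of its own:
- r.current_t(): time.
- r.current_q(): joint angles.
- r.current_qvel(): joint speeds.
- r.current_effort(): joint torques, N m.
- r.current_tool_pos(): TCP position.
- r.current_ee_rot(): TCP orientation.
- r.current_contact_force(): force on the tool from outside, world axes, zero at the start.
- r.current_torque(): the same for the moment, N m.
- r.current_opening(): opening from 0.0 (shut) to 1.0 (fully open).
- r.current_finger_force(): force on a finger pad.
Only numpy, scipy, OpenCV 4.12 (cv2) and the standard library are available. Lean on these libraries where they do the work, as an engineer would, in place of code of your own. Each camera call takes 0.05 s, during which the arm holds its last target. There are 200 camera calls.

## Working session

There is one attempt and no reset: what is moved stays moved. The work goes in short steps, each a Python script; the robot and the scene stay as the last script left them, time stands still between calls to the robot, and variables do not carry over. Pictures are saved under pics/ and viewed, at most 14 in all, crops included, and the job is handed in when it is done.

```bash
mkdir -p pics
cat > h.py <<'E'
from cell import r, optics
import numpy as np, cv2
def snap(name,fn=None):
    d=optics.get_image(name)
    if fn: cv2.imwrite('pics/'+fn,d['pixels'][:,:,::-1])
    return d
def cloud(d):
    z=d['depth'].astype(float); v,u=np.mgrid[0:480,0:640]
    P=np.stack([(u-d['cx'])/d['fx']*z,(v-d['cy'])/d['fy']*z,z,np.ones_like(z)],-1)
    W=P@np.linalg.inv(d['camera_from_world']).T
    W[z==0]=np.nan
    return W[...,:3]
E
python3 - <<'E'
from h import *
import pickle
for n in ('scene','top'):
    d=snap(n,n+'0.png'); pickle.dump(d,open(n+'.pkl','wb'))
    T=np.linalg.inv(d['camera_from_world']);print(n,T.round(3).tolist(),d['fx'],d['cx'],d['cy'],(d['depth']>0).mean())
print(r.finger_overhang,r.current_t(),r.current_ee_rot(),r.current_tool_pos())
d=optics.get_image('wrist');print(d['mount'],d['fx'],d['cx'],d['cy'])
E
```

```text
scene [[0.546, 0.67, -0.503, 1.039], [0.838, -0.427, 0.341, -0.343], [0.014, -0.608, -0.794, 0.882], [0.0, 0.0, 0.0, 1.0]] 435.53741380246726 318.9230064269079 241.26944486291907 0.99603515625
top [[0.011, -0.998, 0.067, 0.413], [-1.0, -0.011, -0.008, 0.015], [0.009, -0.067, -0.998, 1.572], [0.0, 0.0, 0.0, 1.0]] 598.9511903655834 322.99488638355143 248.32600771653046 0.9959016927083333
0.022 0.1 [ 9.91831236e-01  1.27555853e-01 -4.16030998e-05 -5.49110866e-04] [ 0.13910828 -0.53181931  0.25280551]
[[-1.53092145e-03 -9.55439273e-01 -2.95183760e-01  7.54234524e-02]
 [ 9.99998642e-01 -1.28264369e-03 -1.03471551e-03  6.74595847e-05]
 [ 6.09992248e-04 -2.95184943e-01  9.55439939e-01 -1.19907545e-01]
 [ 0.00000000e+00  0.00000000e+00  0.00000000e+00  1.00000000e+00]] 371.64829954431775 320.66177927419005 239.8416182556849
```

View pics/top0.png

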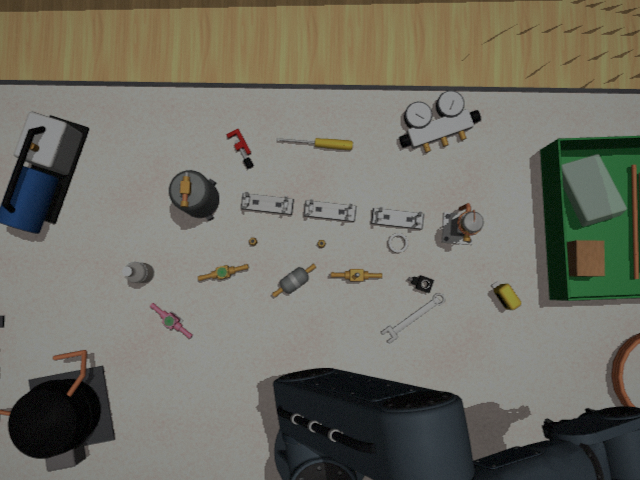

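View pics/scene0.png

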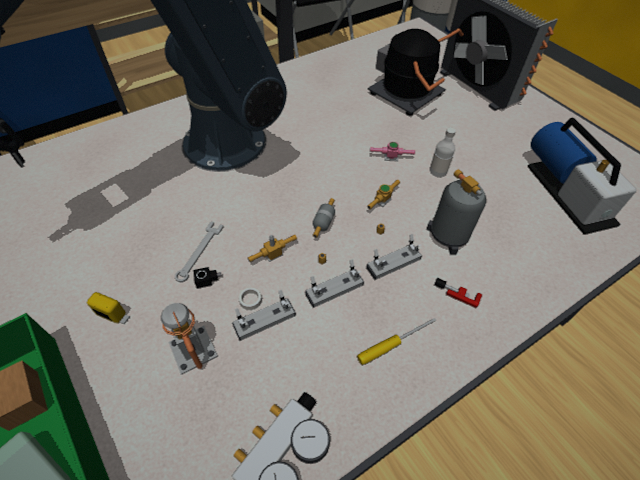

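Top view: the receiver is at (193,193), i.e. the left (+y) end, and the expansion valve at (462,225). The sight glass is at (222,271), the drier at (294,280), the valve at (356,275), the coil at (422,284) and the pink decoy at (172,320). The clamps are at (267,204), (330,210) and (397,217). So the drier goes left, the sight glass middle and the valve right.

```bash
cat > seg.py <<'E'
from h import *
def measure(ds,verbose=True,seeds=None,zmin=0.007):
    """height-masked blobs of the two views; near each seed: min-area rectangle of the xy points"""
    out={}
    for n,d in ds.items():
        W=cloud(d)
        for k,(x,y,R) in seeds.items():
            m=(np.hypot(W[...,0]-x,W[...,1]-y)<R)&(W[...,2]>zmin)
            c,l,s,_=cv2.connectedComponentsWithStats(m.astype(np.uint8))
            if c<2: continue
            P=W[m]
            b=cv2.minAreaRect(P[:,:2].astype(np.float32)*1000)
            out[n,k]=P
            print(n,k,len(P),'rect',np.round(b[0],1),np.round(b[1],1),round(b[2],1),'mean',P.mean(0).round(4),'z95',np.percentile(P[:,2],[50,90,98,100]).round(4))
    return out
E
python3 - <<'E'
from seg import *
import pickle
ds={n:pickle.load(open(n+'.pkl','rb')) for n in('top','scene')}
W=cloud(ds['top']); px=dict(sight=(222,271),drier=(294,280),valve=(356,275),coil=(422,284),left=(267,204),mid=(330,210),right=(397,217))
R=dict(coil=.04)
seeds={}
for k,(u,v) in px.items():
    p=np.nanmedian(W[v-2:v+3,u-2:u+3].reshape(-1,3),0); seeds[k]=(p[0],p[1],R.get(k,.08)); print(k,p.round(3))
pickle.dump(seeds,open('seeds.pkl','wb'))
o=measure(ds,seeds=seeds)
# crops
a=ds['top']['pixels'][180:310,180:450,::-1]; b=ds['scene']['pixels'][170:350,150:450,::-1]
cv2.imwrite('pics/crop.png',np.vstack([cv2.resize(a,(700,337),interpolation=2),np.pad(cv2.resize(b,(430,258),interpolation=2),((0,0),(0,270),(0,0)))]))
E
```

```text
sight [0.455 0.259 0.05 ]
drier [0.434 0.076 0.047]
valve [ 0.448 -0.08   0.07 ]
coil [ 0.428 -0.258  0.005]
left [0.631 0.15  0.02 ]
mid [ 0.618 -0.014  0.02 ]
right [ 0.601 -0.189  0.024]
top sight 438 rect [453.8 264.1] [122.4 145.6] 20.5 mean [0.4525 0.2609 0.0345] z95 [0.0343 0.0507 0.0538 0.0578]
top drier 648 rect [438.   74.1] [144.9 143.9] 50.8 mean [0.4346 0.0767 0.0369] z95 [0.0403 0.0485 0.0526 0.0564]
top valve 480 rect [444.5 -83.7] [152.  145.7] 86.3 mean [ 0.4467 -0.0823  0.0327] z95 [0.0347 0.0433 0.0712 0.0798]
top coil 261 rect [ 431.2 -257.4] [67.  71.7] 3.8 mean [ 0.4302 -0.2529  0.0246] z95 [0.026  0.0318 0.034  0.0376]
top left 895 rect [637.8 146.8] [144.3 136.2] 64.9 mean [0.6321 0.1511 0.0233] z95 [0.0209 0.0367 0.0655 0.0763]
top mid 894 rect [611.1 -11.2] [156.4 140.6] 63.9 mean [ 0.6156 -0.0129  0.0234] z95 [0.0208 0.0363 0.0677 0.0762]
top right 1010 rect [ 598.7 -189.5] [139.4 152.4] 48.3 mean [ 0.5919 -0.1884  0.0232] z95 [0.0209 0.0362 0.0661 0.0719]
scene sight 338 rect [454.7 259.4] [ 34.  135.2] 12.2 mean [0.4595 0.253  0.0348] z95 [0.0328 0.0481 0.0498 0.0508]
scene drier 501 rect [437.1  76.8] [ 42.5 134.1] 35.9 mean [0.4452 0.0701 0.0374] z95 [0.0392 0.0467 0.0486 0.0508]
scene valve 522 rect [452.9 -83.3] [132.3  32.3] 89.0 mean [ 0.4566 -0.0861  0.0332] z95 [0.0321 0.0412 0.0695 0.0773]
scene coil 367 rect [ 434.2 -250. ] [59.5 39.2] 72.7 mean [ 0.4362 -0.2556  0.0216] z95 [0.0237 0.0278 0.0289 0.03  ]
scene left 984 rect [635.9 151.3] [136.7  43.5] 83.9 mean [0.6381 0.1464 0.0246] z95 [0.0201 0.0468 0.0652 0.0696]
scene mid 1112 rect [590.  -10.6] [135.4 101.8] 84.4 mean [ 0.6209 -0.0172  0.0239] z95 [0.0199 0.046  0.0651 0.07  ]
scene right 1432 rect [ 572.3 -186.6] [136.1 102. ] 84.0 mean [ 0.5971 -0.1927  0.0223] z95 [0.0194 0.0379 0.0647 0.0696]
```

View pics/crop.png

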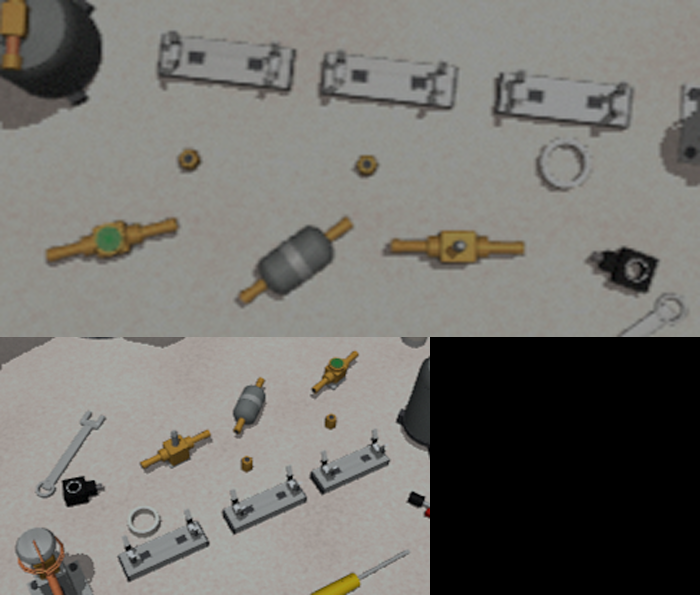

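The crop confirms the kinds, and the strut line runs at about 84° from x. Next is a wrist survey from two poses.

```bash
cat >> h.py <<'E'
from scipy.spatial.transform import Rotation as Ro
def quat(yaw): return np.array([np.cos(yaw/2),np.sin(yaw/2),0,0])
def wsnap(fn=None):
    p=np.array(r.current_tool_pos()); q=r.current_ee_rot(); d=snap('wrist',fn)
    T=np.eye(4); T[:3,:3]=Ro.from_quat(q).as_matrix(); T[:3,3]=p
    d['T']=T@d['mount']; return d
def wrays(d):
    v,u=np.mgrid[0:480,0:640]; x=(u-d['cx'])/d['fx']; y=(v-d['cy'])/d['fy']
    th=np.hypot(x,y)+1e-9; return np.stack([np.sin(th)*x/th,np.sin(th)*y/th,np.cos(th)],-1)
def wcloud(d):
    D=wrays(d); z=d['depth'].astype(float); P=D*(z/np.maximum(D[...,2],.05))[...,None]
    W=P@d['T'][:3,:3].T+d['T'][:3,3]; W[z==0]=np.nan; return W
def wplane(d,z):
    D=wrays(d)@d['T'][:3,:3].T; o=d['T'][:3,3]; s=(z-o[2])/D[...,2]; return o+D*s[...,None]
E
python3 - <<'E'
from h import *
import pickle
for yaw in (84,-96):
  for p in ((.636,.151,.08),(.6,-.19,.08),(.43,-.25,.06)):
    q=r.inverse_kinematics(p,quat(np.radians(yaw))); print(yaw,p,None if q is None else np.round(q,2))
L=[]
for i,p in enumerate([(.44,-.12,.32),(.44,.10,.32)]):
    r.move_to(p,quat(np.radians(0))); r.sleep(.2)
    L.append(wsnap(f'w{i}.png')); print(np.round(r.current_q(),2),r.current_t(), (L[-1]['depth']>0).mean())
pickle.dump(L,open('w.pkl','wb'))
E
```

```text
84 (0.636, 0.151, 0.08) [ 0.16  0.74  1.48 -0.    0.92  0.27]
84 (0.6, -0.19, 0.08) [-0.38  0.7   1.55 -0.    0.89 -0.28]
84 (0.43, -0.25, 0.06) [-0.62  0.56  1.92 -0.    0.66 -0.52]
-96 (0.636, 0.151, 0.08) None
-96 (0.6, -0.19, 0.08) [-0.38  0.7   1.55 -0.    0.89  2.87]
-96 (0.43, -0.25, 0.06) [-0.62  0.56  1.92 -0.    0.66  2.63]
[-0.37  0.11  1.79 -0.    1.24  1.2 ] 2.2667 0.9949088541666666
[ 0.12  0.1   1.8  -0.    1.24  1.69] 3.4 0.994716796875
```

View pics/w0.png

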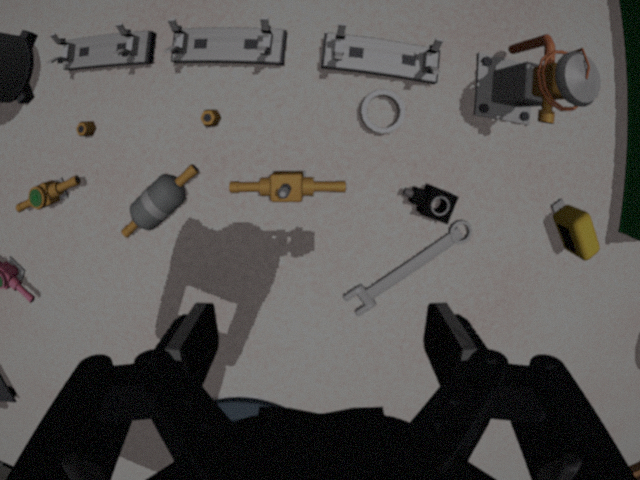

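View pics/w1.png

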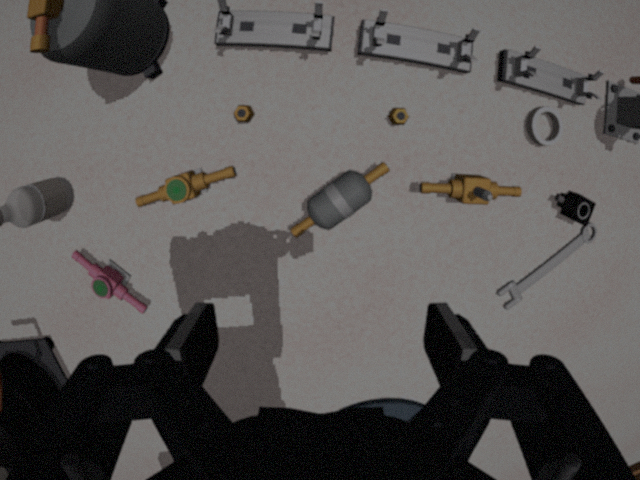

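Views w0 and w1: the clamps run along the top; in w0 the valve is at (287,186), the drier at (158,200), the coil at (437,203) and the sight glass at (40,195). In w1 the sight glass is at (180,187), the pink decoy at (103,285) and the receiver at (100,30). I'll measure from these, triangulating the tube ends.

```bash
cat > meas.py <<'E'
from h import *
import pickle
def tri(o1,d1,o2,d2):
    A=np.stack([d1,-d2],1); s,_,_,_=np.linalg.lstsq(A,o2-o1,rcond=None)
    a,b=o1+s[0]*d1,o2+s[1]*d2; return (a+b)/2,np.linalg.norm(a-b)
def tube(d,x,y,R=.085,h=.026):
    """ends of a tube part: height mask, rays onto plane h; returns two end points + their world rays"""
    W=wcloud(d); Q=wplane(d,h); D=wrays(d)@d['T'][:3,:3].T
    m=(np.hypot(Q[...,0]-x,Q[...,1]-y)<R)&(W[...,2]>.012)
    m=cv2.morphologyEx(m.astype(np.uint8),cv2.MORPH_OPEN,np.ones((3,3)))
    n,l,st,_=cv2.connectedComponentsWithStats(m); m=l==1+np.argmax(st[1:,4])
    P=Q[m][:,:2]; 
    c=P.mean(0); a=np.linalg.svd(P-c,full_matrices=False)[2][0]; a*=np.sign(a[1]) or 1
    for _ in range(2):
        t=(P-c)@a; lo,hi=np.percentile(t,[.3,99.7]); E=[]
        for k in (t>hi-.020,t<lo+.020):
            e=P[k].mean(0); E.append(e+a*(((hi if k is not None and e@a>c@a else lo))-(e-c)@a))
        a=E[0]-E[1]; a/=np.linalg.norm(a)
    rays=[]
    for e in E:
        v=np.append(e,h)-d['T'][:3,3]; rays.append(v/np.linalg.norm(v))
    return np.array(E),rays,np.nanpercentile(W[m][:,2],[50,95])
E
python3 - <<'E'
from meas import *
L=pickle.load(open('w.pkl','rb'))
for k,(x,y) in dict(drier=(.438,.076),valve=(.448,-.083),sight=(.455,.26)).items():
    R=[]
    for d in L:
        try:
            E,ra,z=tube(d,x,y); R.append((E,ra,d['T'][:3,3])); c=E.mean(0); v=E[0]-E[1]
            print(k,'c',c.round(4),'len',np.linalg.norm(v).round(4),'ang',np.degrees(np.arctan2(v[1],v[0])).round(1),'z',z.round(3))
        except Exception as e: print(k,e)
    if len(R)==2: 
        for i in (0,1): print('   tri',*[np.round(q,4) for q in tri(R[0][2],R[0][1][i],R[1][2],R[1][1][i])])
def rect(P): 
    b=cv2.minAreaRect(P[:,:2].astype(np.float32)*1000); return np.round(b[0],1),np.round(b[1],1),round(b[2],1)
for k,(x,y) in dict(left=(.636,.151),mid=(.618,-.014),right=(.598,-.189)).items():
    for d in L:
        W=wcloud(d); m=(np.hypot(W[...,0]-x,W[...,1]-y)<.085)&(W[...,2]>.016)&(W[...,2]<.026)
        m=cv2.morphologyEx(m.astype(np.uint8),cv2.MORPH_OPEN,np.ones((3,3)))>0
        if m.sum()>50:
            z=np.median(W[m][:,2]); hi=(np.hypot(W[...,0]-x,W[...,1]-y)<.085)&(W[...,2]>.055)&(W[...,2]<.09)
            print(k,rect(W[m]),'z',z.round(4),rect(wplane(d,.021)[m]),'clamps top',rect(W[hi]) if hi.sum()>4 else '')
x,y=.433,-.255
for d in L:
    W=wcloud(d); Q=wplane(d,.028); m=(np.hypot(W[...,0]-x,W[...,1]-y)<.045)&(W[...,2]>.022)
    print('coil',rect(W[m]),np.median(W[m][:,2]).round(4)); g=d['pixels'].max(2)
    mm=(np.hypot(Q[...,0]-x,Q[...,1]-y)<.03); k=mm&(W[...,2]>.02)&(g>90); print('  rim',k.sum(),np.median(Q[k],0).round(4),rect(Q[k]) if k.any() else '')
for d in L:
    W=wcloud(d); 
    for nm,(x,y) in dict(recv=(.66,.31),exp=(.57,-.36)).items():
        m=(np.hypot(W[...,0]-x,W[...,1]-y)<.11)&(W[...,2]>.06); 
        if m.sum()>30: print(nm,m.sum(),np.percentile(W[m],[1,50,99],axis=0).round(3).tolist())
E
```

```text
drier c [0.4355 0.0785] len 0.1339 ang 126.4 z [0.041 0.047]
drier c [0.4353 0.0786] len 0.1308 ang 126.5 z [0.042 0.048]
   tri [0.3967 0.131  0.028 ] 0.0006
   tri [0.4745 0.0256 0.0232] 0.001
valve c [ 0.4507 -0.0813] len 0.1323 ang 89.6 z [0.036 0.066]
valve c [ 0.4505 -0.0817] len 0.1353 ang 89.7 z [0.035 0.065]
   tri [ 0.4507 -0.0146  0.0238] 0.0004
   tri [ 0.4507 -0.1473  0.0295] 0.0001
sight c [0.4539 0.2615] len 0.1396 ang 104.7 z [0.034 0.049]
sight c [0.4539 0.2622] len 0.1352 ang 104.4 z [0.034 0.049]
   tri [0.4371 0.3265 0.0281] 0.0009
   tri [0.4706 0.1979 0.0209] 0.001
left (array([634.9, 150. ]), array([131.2,  41.6]), 84.2) z 0.0203 (array([634.2, 148.8]), array([132.2,  41.3]), 84.2) clamps top (array([635.5, 151.8]), array([110.7,  38.7]), 83.8)
left (array([634.8, 152. ]), array([132.2,  42. ]), 84.1) z 0.0203 (array([634. , 151.6]), array([130.9,  41.8]), 84.4) clamps top (array([634.8, 152.3]), array([108. ,  38.7]), 84.4)
mid (array([587.2, -10.9]), array([131.8, 104.7]), 85.3) z 0.0203 (array([586.5, -10.9]), array([131.5, 103.7]), 84.4) clamps top (array([
[... 448 characters left out ...]
 array([131.7, 106.8]), 84.5) z 0.02 (array([ 567.4, -182.4]), array([132.2, 105.9]), 84.3) clamps top (array([ 600.3, -189. ]), array([110.6,  38.9]), 84.2)
coil (array([ 432. , -251.9]), array([52.9, 36.9]), 72.5) 0.0269
  rim 27 [ 0.4208 -0.2554  0.028 ] (array([ 422.3, -261.6]), array([33.8, 13.6]), 43.8)
coil (array([ 431.7, -252.8]), array([54.4, 36.5]), 70.8) 0.0267
  rim 9 [ 0.4456 -0.2671  0.028 ] (array([ 445.3, -264.9]), array([38.8,  8.9]), 54.8)
recv 724 [[0.604, 0.201, 0.06], [0.642, 0.28, 0.071], [0.685, 0.301, 0.088]]
exp 4759 [[0.538, -0.368, 0.062], [0.575, -0.338, 0.131], [0.628, -0.322, 0.167]]
recv 7834 [[0.595, 0.277, 0.062], [0.62, 0.302, 0.153], [0.658, 0.356, 0.201]]
```

Measurements agree across views: strut tops are at 20–21 mm, clamp tops at 68 mm, tube ends triangulate to about 26 mm, part lengths are about 132 mm, and the clamp line is at 84.2°. Drier first.

```bash
cat > act.py <<'E'
from meas import *
LINE=np.radians(84.2); C=dict(left=(.635,.152),mid=(.6185,-.012),right=(.6004,-.1892))
def F(s): print(s,'t',round(r.current_t(),1),'F',np.round(r.current_contact_force(),1),'M',np.round(r.current_torque(),2),'op',round(r.current_opening(),3),'p',np.round(r.current_tool_pos(),4),flush=True)
def pick(x,y,yaw,z=.030,op=1.0,sq=40):
    r.set_gripper(op); r.move_to((x,y,z+.09),quat(yaw)); r.move_linear((x,y,z),vel=.12)
    r.set_gripper(0,sq); F('gripped'); r.move_linear((x,y,.16),vel=.2); F('lifted')
def down(x,y,z,vel=.05,lim=12,step=.004):
    zc=r.current_tool_pos()[2]
    while zc>z+1e-5:
        zc=max(z,zc-step); r.move_linear((x,y,zc),vel=vel)
        f=r.current_contact_force()[2]-F0
        if f>lim: F('contact'); return False
    return True
def place(x,y,yaw,z):
    global F0
    r.move_to((x,y,.16),quat(yaw)); r.move_linear((x,y,z+.024),vel=.12); r.sleep(.1); F0=r.current_contact_force()[2]
    ok=down(x,y,z); F('down %s'%ok); return ok
def release(x,y):
    r.set_gripper(1.0); r.move_linear((x,y,.17),vel=.2); F('free')
E
python3 - <<'E'
from act import *
pick(.4354,.0785,np.radians(126.4))
place(*C['left'],LINE,.0515)
d=wsnap('d1.png')
E
```

```text
gripped t 6.9 F [-2.1 -0.6  6.4] M [0.01 0.19 0.01] op 0.503 p [0.4356 0.0785 0.0305]
lifted t 7.7 F [ 0.5 -0.3 -3.4] M [0.02 0.03 0.  ] op 0.501 p [0.4347 0.0784 0.1591]
down True t 11.3 F [ 0.8  0.4 -2. ] M [ 0.08 -0.05 -0.01] op 0.501 p [0.6351 0.152  0.0517]
```

View pics/d1.png

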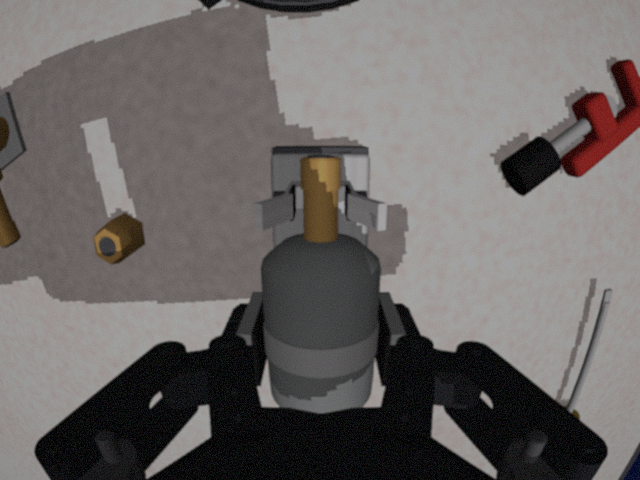

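The tube lies centred between the prongs of the left clamp, at (320,195). I'll lower it to contact, release, then do the sight glass and the valve.

```bash
cat >> act.py <<'E'
def settle(x,y,zmin):
    global F0; F0=r.current_contact_force()[2]; down(x,y,zmin,vel=.02,lim=5,step=.0005); F('settled')
E
python3 - <<'E'
from act import *
settle(*C['left'],.049); release(*C['left'])
for n,p,a in (('mid',(.4539,.2618),104.5),('right',(.4506,-.0815),89.6)):
    pick(*p,np.radians(a)); 
    if r.current_opening()<.3: print('missed');break
    if not place(*C[n],LINE,.0515): break
    settle(*C[n],.049); release(*C[n])
r.move_to((.47,-.19,.26),quat(LINE)); r.sleep(.2); d=wsnap('v1.png'); pickle.dump(d,open('v1.pkl','wb'))
d=snap('scene'); cv2.imwrite('pics/s1.png',cv2.resize(d['pixels'][200:360,150:490,::-1],(800,376),interpolation=2)); F('')
E
```

```text
contact t 11.6 F [-2.9 -0.2  4. ] M [-0.04  0.3   0.03] op 0.498 p [0.6352 0.152  0.0516]
settled t 11.6 F [-2.9 -0.2  4. ] M [-0.04  0.3   0.03] op 0.498 p [0.6352 0.152  0.0516]
free t 12.8 F [-0.   0.2 -1. ] M [0.03 0.01 0.01] op 1.002 p [0.6344 0.1519 0.1688]
gripped t 15.4 F [-0.1  0.2  6. ] M [-0.05  0.17  0.01] op 0.369 p [0.4541 0.2619 0.0304]
lifted t 16.2 F [-0.2  0.4 -1.6] M [-0.03 -0.03 -0.01] op 0.371 p [0.4533 0.2615 0.1589]
down True t 20.1 F [-0.6  0.2  0. ] M [-0.05  0.02 -0.01] op 0.368 p [ 0.6185 -0.012   0.0515]
contact t 20.6 F [-5.4  0.1 10.5] M [ 0.1  0.8 -0. ] op 0.369 p [ 0.6186 -0.012   0.0514]
settled t 20.6 F [-5.4  0.1 10.5] M [ 0.1  0.8 -0. ] op 0.369 p [ 0.6186 -0.012   0.0514]
free t 21.9 F [-0.3  0.8 -0.6] M [-0.01 -0.01  0.02] op 1.003 p [ 0.6179 -0.0119  0.1689]
gripped t 24.3 F [-1.8  0.4  4.8] M [ 0.06  0.13 -0.02] op 0.37 p [ 0.4508 -0.0816  0.0304]
lifted t 25.1 F [ 0.5  0.5 -2.7] M [ 0.06 -0.05  0.04] op 0.366 p [ 0.45   -0.0813  0.1591]
down True t 28.6 F [ 0.2 -0.1 -2.4] M [ 0.02 -0.02  0.01] op 0.365 p [ 0.6004 -0.1892  0.0515]
contact t 28.9 F [-2.4  0.9  4.1] M [0.11 0.43 0.03] op 0.369 p [ 0.6005 -0.1892  0.0514]
settled t 28.9 F [-2.4  0.9  4.1] M [0.11 0.43 0.03] op 0.369 p [ 0.6005 -0.1892  0.0514]
free t 30.2 F [-0.2  0.2 -0.4] M [0.02 0.07 0.04] op 0.998 p [ 0.5998 -0.189   0.1689]
 t 31.1 F [-0.5 -0.1  0.2] M [-0.01 -0.03 -0.03] op 1.0 p [ 0.4704 -0.1899  0.2591]
```

View pics/v1.png

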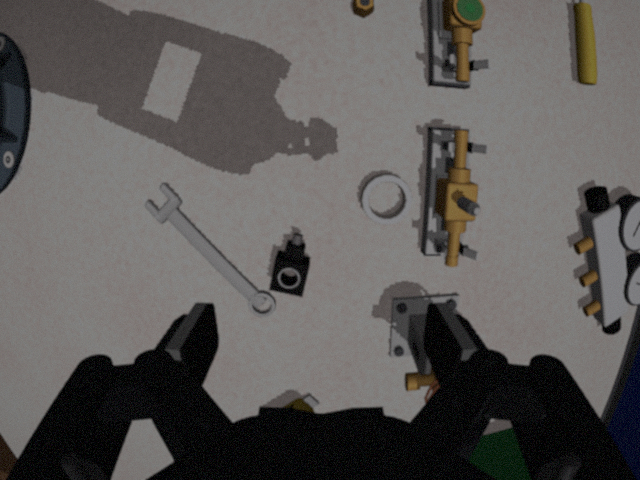

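View pics/s1.png

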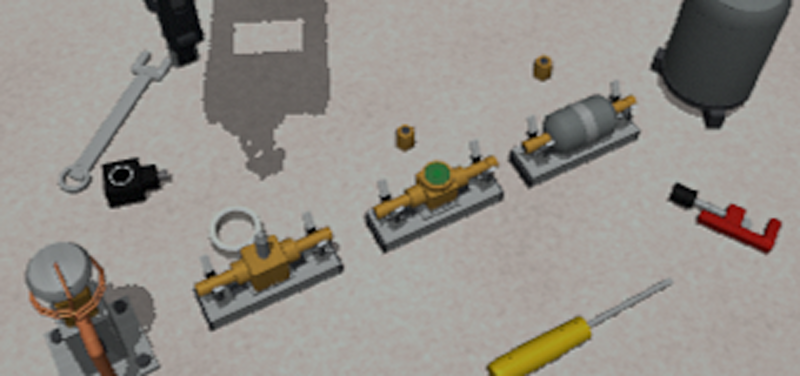

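All three parts sit in their clamps. The coil's hole is at (290,277) in v1, and the wrench shaft lies about 40 px to its left. I'll measure the coil hole and the stem now, with one extra view closer in.

```bash
cat > coil.py <<'E'
from act import *
def coil(d,x=.4295,y=-.260):
    W=wcloud(d); Q=wplane(d,.028)
    m=(np.hypot(W[...,0]-x,W[...,1]-y)<.05)&(W[...,2]>.022)&(W[...,2]<.035); P=W[m]
    b=cv2.minAreaRect(P[:,:2].astype(np.float32)*1000); print('body',np.round(b[0],1),np.round(b[1],1),round(b[2],1),'z',np.median(P[:,2]).round(4))
    g=d['pixels'].astype(int).min(2); k=(np.hypot(Q[...,0]-x,Q[...,1]-y)<.014)&(g>60)
    (c,rad)=cv2.minEnclosingCircle(Q[k][:,:2].astype(np.float32)*1000); print('  rim',k.sum(),np.round(c,1),round(rad,1),'mean',Q[k].mean(0).round(4))
def stem(d):
    W=wcloud(d); m=(np.hypot(W[...,0]-.6004,W[...,1]+.1892)<.03)&(W[...,2]>.075)&(W[...,2]<.105); print('stem',m.sum(),np.median(W[m],0).round(4),W[m].max(0).round(4))
    Q=wplane(d,.096); t=m&(W[...,2]>.091); print('  tip rays',t.sum(),Q[t].mean(0).round(4))
E
python3 - <<'E'
from coil import *
d=pickle.load(open('v1.pkl','rb')); coil(d); stem(d)
r.move_to((.43,-.30,.20),quat(np.radians(71.5))); r.sleep(.15); d=wsnap('c1.png'); coil(d)
r.move_to((.59,-.26,.24),quat(LINE)); r.sleep(.15); d2=wsnap('c2.png'); stem(d2)
pickle.dump((d,d2),open('c.pkl','wb'))
cv2.imwrite('pics/c12.png',np.hstack([cv2.resize(x['pixels'][:,:,::-1],(400,300)) for x in(d,d2)])); F('')
E
```

```text
body [ 431.8 -252.5] [53.2 36.5] 71.4 z 0.0269
  rim 209 [ 429.7 -259.4] 11.9 mean [ 0.43   -0.2582  0.028 ]
stem 219 [ 0.5972 -0.1879  0.0897] [ 0.605  -0.1833  0.0964]
  tip rays 83 [ 0.5978 -0.1889  0.096 ]
body [ 432.5 -252.2] [51.7 36.3] 70.1 z 0.027
  rim 395 [ 429.8 -259.8] 11.0 mean [ 0.4308 -0.2585  0.028 ]
stem 213 [ 0.6004 -0.1893  0.0927] [ 0.606  -0.1838  0.0969]
  tip rays 139 [ 0.6003 -0.1895  0.096 ]
 t 32.9 F [0.4 0.3 0.3] M [ 0.01 -0.05  0.01] op 1.003 p [ 0.5891 -0.2606  0.24  ]
```

View pics/c12.png

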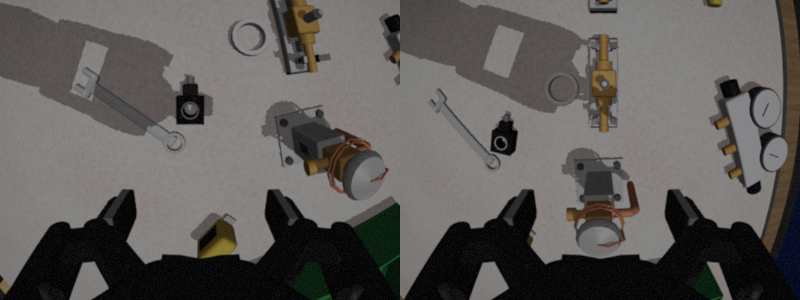

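The coil hole is at (0.4297, -0.2597) at 71°. The stem tip is at (0.6003, -0.1894, 0.096), which matches the clamp centre. I'll pick the coil and lower it with force checks.

Run:
```python
import act; from act import *
r.move_to((.4297,-.2597,.20),quat(np.radians(71)))
pick(.4297,-.2597,np.radians(71),z=.034,op=.65,sq=40)
x,y=.6003,-.1893
r.move_linear((.4297,-.2597,.20),vel=.2); r.move_to((x,y,.20),quat(LINE)); r.move_linear((x,y,.145),vel=.1); r.sleep(.2)
act.F0=r.current_contact_force()[2]; F('above')
ok=down(x,y,.0975,vel=.05,lim=6,step=.003); print(ok); F('low')
if ok: act.settle(x,y,.0935)
d=wsnap('k1.png')
d=snap('scene'); cv2.imwrite('pics/s2.png',cv2.resize(d['pixels'][200:360,150:490,::-1],(800,376),interpolation=2))
```

```text
gripped t 35.6 F [-1.1  0.2  7. ] M [0.13 0.18 0.04] op 0.408 p [ 0.4301 -0.26    0.0349]
lifted t 36.4 F [-0.3  0.4 -1.8] M [-0.03  0.    0.02] op 0.411 p [ 0.4292 -0.2593  0.1591]
above t 38.4 F [-0.5 -0.5 -1.6] M [-0.02 -0.05  0.02] op 0.406 p [ 0.6006 -0.1894  0.1457]
True
low t 42.6 F [ 0.6 -0.2 -1.1] M [-0.01  0.02 -0.01] op 0.407 p [ 0.6003 -0.1893  0.0975]
contact t 43.6 F [-2.3  1.3  5. ] M [ 0.11  0.38 -0.02] op 0.408 p [ 0.6003 -0.1893  0.096 ]
settled t 43.6 F [-2.3  1.3  5. ] M [ 0.11  0.38 -0.02] op 0.408 p [ 0.6003 -0.1893  0.096 ]
```

View pics/k1.png

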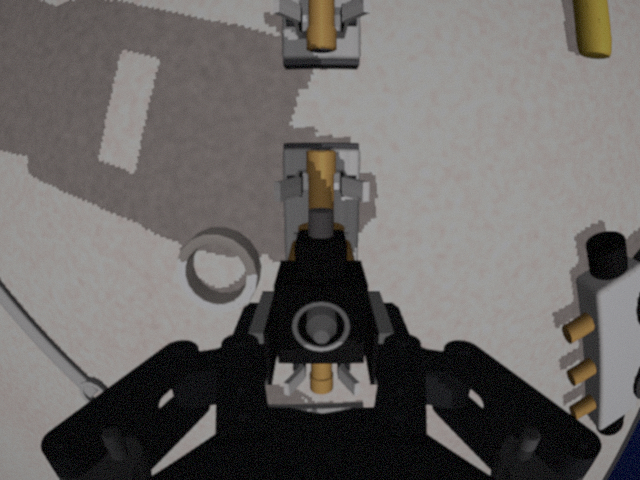

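The stem is inside the rim at (321,326). Contact came at z=0.096, where 0.0959 was expected, so the coil is home. Now release and check.

Run:
```python
from act import *
r.set_gripper(.8); r.move_linear((.6003,-.1893,.20),vel=.15); r.move_to((.45,-.10,.32),quat(0.)); r.sleep(.3)
d=wsnap('f1.png'); W=wcloud(d)
for k,(x,y) in C.items():
    m=(np.hypot(W[...,0]-x,W[...,1]-y)<.025)&(W[...,2]>.05)&(W[...,2]<.12); print(k,np.median(W[m],0).round(4),np.percentile(W[m][:,2],[50,98]).round(4))
    try:
        E,_,z=tube(d,x,y,h=.047); v=E[0]-E[1]; print('  ',E.mean(0).round(4),np.linalg.norm(v).round(3),np.degrees(np.arctan2(v[1],v[0])).round(1))
    except Exception as e: print(e)
s=snap('scene'); a=cv2.resize(s['pixels'][190:360,150:490,::-1],(800,400),interpolation=2); cv2.imwrite('pics/s3.png',a); F('')
S=cloud(s); m=(np.hypot(S[...,0]-.6,S[...,1]+.189)<.03)&(S[...,2]>.08)
print('coil top/scene',np.histogram(S[m][:,2],np.arange(.08,.105,.0025)))
```

```text
left [0.6323 0.1513 0.066 ] [0.066  0.0692]
   [0.6328 0.1455] 0.152 79.9
mid [ 0.6161 -0.0156  0.0677] [0.0677 0.0707]
   [ 0.6152 -0.0137] 0.136 81.7
right [ 0.5979 -0.1863  0.0878] [0.0878 0.0941]
   [ 0.5976 -0.1878] 0.135 86.8
 t 46.8 F [-0.  -0.2 -0.1] M [ 0.04 -0.01  0.01] op 0.8 p [ 0.45   -0.1     0.3199]
coil top/scene (array([ 34,  51,  99, 135,  12,   7,   3,   0,   0]), array([0.08  , 0.0825, 0.085 , 0.0875, 0.09  , 0.0925, 0.095 , 0.0975,
       0.1   , 0.1025]))
```

View pics/s3.png

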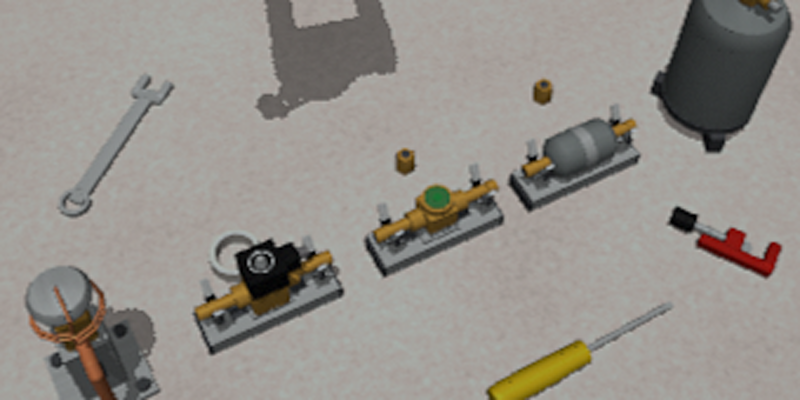

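Tops read 0.069 m (drier), 0.0707 m (sight glass) and about 0.089 m (coil), as they should be when seated. The picture shows all three centred and the coil on the stem at (260,262). Handing in.

```bash
python3 -c "
from h import *
print(r.hand_in())"
```

```text
the job is handed in; nothing more can be done
None
```

The liquid line is set out and handed in at about 47 s of the 102 s allowed: filter drier in the left clamps next to the receiver, sight glass in the middle, solenoid valve in the right clamps next to the expansion valve, with the coil fully home on its stem.

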